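# Shut and lock the switch-box hatch with its slotted key

### The job

Swing the open hatch of the grey switch box down until it is fully shut, then take the orange-handled flat key out of its wooden block and lock the hatch with it: blade into the slot of the fastener, press the fastener down against its spring and give it a quarter turn clockwise until it stays in its locked notch. Go by feel and never load the box with more than 25 N. Finally put the key back in its slot in the block, fully home, and leave the things standing round about undisturbed.

Things in the scene. Friction and masses are not known exactly. Their poses are not given: they have to be found in the camera images.
- control_box: the switch box: grey steel, 200 x 170 mm, 92 mm high, screwed to the table. Origin at the centre of its underside; x points from the front wall (three black round plugs) to the hinge side, y to the left seen from the front, z up. A light grey hatch 204 x 178 mm, 6 mm thick, is hinged along the far (+x) top edge; shut, its top face is 98 mm above the table.
- hatch (a joint): opening angle of the hatch in rad: 0 fully shut, growing as its front edge rises. The hinge is stiff: the hatch stays where it is left and takes about 1 to 3 N at its front part to move. Shut, it rests on a rubber seal that gives about 1 mm per 7 N at the front edge (down to -0.016 rad).
- hatch_hinge (a point): middle of the hinge line, which runs along the box's y axis; the box's x, y, z axes when the hatch is shut, turning with the hatch.
- hatch_push (a point): a bare spot on the top face of the hatch near its front left corner, 185 mm from the hinge line, good for pushing the hatch down.
- fastener_slot (a point): centre of the top of the fastener head, a round steel head of 34 mm diameter in a steel collar, 160 mm from the hinge line in the middle of the hatch, 19 mm above its top face (117 mm above the table when shut, not pressed). Its x axis runs along the slot, which goes right across the head and is 5.5 mm wide (8.5 mm at the bevelled mouth) and 5 mm deep.
- fastener (a joint): turn of the fastener in rad, growing clockwise seen from above: near 0 unlocked, slot pointing from front to hinge (white mark); 1.57 locked, slot parallel to the front edge (red marks); end stop 1.66. Turns with about 0.05 Nm. Not pressed, it cannot turn beyond about 0.3. Let up beyond about 1.43 its pin drops some 2 mm up into a notch and stays; let up earlier it is trapped, not locked.
- fastener_press (a joint): how far the fastener head is pressed down into the hatch, in m: 0 released. Its spring pushes back with 5 N plus 0.6 N per mm. It comes free to turn 2 to 10 mm down, by how high the keeper inside was set; this shows in no pose or picture. Only 1.6 mm lower is a rigid floor, where the force rises steeply above the spring's 6 to 12 N: 13 N reaches it. Turning adds 3 to 8 N of side load.
- key_block: a wooden block 66 x 104 x 32 mm screwed to the table, origin at the centre of its underside, z up, y along its length; a slot for the key in the middle, a small round hole near each end.
- pocket (a point): centre of the mouth of the key's slot in the top face of the block, 32 mm above the table. The slot is 26 mm long (along the block's y), 7.5 mm wide (along x), 30 mm deep, with bevelled mouth.
- key_grip (a point): centre of the orange grip of the key, a block 16 mm (x) by 40 mm (y) by 44 mm high (z) with black ribs. At the start the key stands upright in the block with the grip resting on the block's top face, so this point is 54 mm above the table. Pinch it across its 16 mm. The key weighs about 70 g.
- key_tip (a point): middle of the lower edge of the key's steel blade, 50 mm straight below key_grip. The blade is 22 mm wide (along y), 3.5 mm thick (along x) and stands 28 mm out of the grip.
- pipe_off: a standing offcut of steel pipe, 42 mm diameter, 85 mm high; bystander. Origin at the centre of its underside.
- line_reel: a white reel, 46 mm diameter, 33 mm high; bystander. Origin at the centre of its underside.
- chalk: a piece of chalk lying on the table, 49 x 63 x 12 mm over all; bystander. Origin at the centre of its underside.
There are look-alikes about, which are no part of the job. What is shaped like the part that bears key_grip but red or turquoise is not meant.

How it is judged:
By the outcome, as a careful person would: the job done as asked, in the order asked, and still so for the second after the job is handed in, with the robot touching nothing.
It also fails if it takes over 72 s, if anything falls off the work surface, if the arm or the gripper's body presses on something with over 40 N, if the wrist force passes 120 N, or if a joint passes its speed limit or range.

### The arm

A 6-joint arm with a two-finger parallel gripper is mounted at the origin on a cart in front of the work surface, level with it; the furniture and walls round the work are solid. World frame = base frame: x ahead of the robot, y to its left, z up, the work surface at z = 0. Lengths are in mm, angles in degrees, forces in N, time in s.
With the tool pointing down it reaches from about 425 to 925 mm from the base axis. Payload 12.5 kg.
Tool frame: the origin (TCP) lies between the finger pads; the fingertips stand 8 mm ahead of it and the grasp point (between the pads) lies 11 mm behind it; z points along the fingers, x is the direction in which the jaws open and shut, and the axes are right-handed (so a half turn about z gives the same grasp; the last joint's range is limited). The gripper opens to 85 mm and grips with 20 to 120 N. Pads are 22 mm wide; open, the fingers measure 114 mm over their backs; the gripper's body (76 mm by 85 mm) begins 54 mm behind the grasp point. The pads swing forward as they close: fully open they stand 13 mm farther back than shut.
Start: joints at [-69.706, 28.126, 89.318, -0, 62.55, -6.05], TCP at [277.379, -560.094, 239.327] pointing down, gripper open.
Joint ranges: [-177.58, 177.58], [-47.91, 125.51], [2.72, 160], [-65.01, 245.01], [3.68, 167.84], [-153.87, 153.87]. Speed limits (degrees/s): [127.2, 127.2, 159.86, 180, 180, 180].

### API

Orientations are given as a 3x3 rotation matrix whose columns are the frame's x, y, z axes.
In Python, from cell import bot gives the robot as it stands.
- The arm moves only by the tool servo_tool, never from a script. Its arguments are lists of equal length, an entry for each row: "claw": the closure, from 0 (fully open) to 1 (shut); "xyz": the shift along the tool's x, y, z in mm, a list of three; "turn": the turn, a rotation vector about the tool's x, y, z in degrees, a list of three. A call has 1 to 12 rows; each row is the pose to reach, as a shift and turn from the pose commanded when the call began, along the tool's axes at that moment; what a row does not reach only later rows make up. A row lasts 1/8 s, in which the tool goes at most 62.5 mm and 10.7 degrees, less where a joint would pass 70% of its speed; a pose out of reach is approached as far as the arm can. A call with a gripper value outside its range is refused whole. The fingers move at their own pace and stop on an object; the grip force is fixed at half the most. Time passes only in rows, so rows that repeat a pose let the fingers close. It gives the time, the measured TCP pose, the force and the opening at its end, in the units of the state.
- bot.read_state(): the state, without advancing time (a new reading comes with each control period).
- bot.grab_frame(name): name is "scene" or "top" or "wrist"; returns (picture, depth): 420x560x3 uint8, blue, green, red; 420x560 float32, mm along the optical axis (not along the pixel's ray), 0 where there is no reading.
- bot.camera_params(name): a dict with "fx", "fy", "cx", "cy" (pixels), "rvec" (rotation vector, rad) and "tvec" (3), from world to camera coordinates, as OpenCV has them; the wrist camera has in their place "tool_from_camera" (4x4, takes a point from camera to tool coordinates, whose origin is the TCP and whose axes are the tool frame's). Camera axes: x right, y down, z forward; pixel columns grow to the right and rows downward; lengths in mm; the calibration is good to about 2 mm. A picture is of the moment at which its call begins: read the wrist's pose just before it. camera_params takes no time and is no camera call.
- bot.hand_in(): hands the job in, once; it reports no verdict.
Trained networks look in the newest picture that a camera, given by its name, has taken for a name from the list of things; names that differ only in an ending like _2 or _b are one class to them, and where a whole thing is asked for, a point or a joint stands for the part that bears it (a point fixed in the world has none). Each returns a list of dicts, best first, with "confidence" (0 to 1); they miss things now and then, are a little off and sometimes report something else, mostly with a low value. They report only what shows in the picture. A call takes as long as a camera call. They do not tell look-alikes from the thing itself.
- bot.look_for(query, camera): "bbox" ([left, top, right, bottom] as shares, 0 to 1, of the picture: columns of its width, rows of its height, round what is visible of it).
- bot.masks_of(query, camera): "mask" (420x560 bool, what is visible of it) and "bbox" ([left, top, right, bottom] as shares, 0 to 1, of the picture: columns of its width, rows of its height, round what is visible of it).
- bot.tip_of(query, camera): "location" ([column, row] as shares, 0 to 1, of the picture: columns of its width, rows of its height: a listed point, or the origin of a listed thing).
The state is a dict: "time_s": time; "joint_positions": joint angles; "qd": joint speeds; "effort": joint torques, N m; "position": TCP position; "ee_rot": TCP orientation; "contact_force": force on the tool from outside, world axes, zero at the start; "ft_torque": the same for the moment, N m; "opening": opening from 0.0 (shut) to 1.0 (fully open).
Only numpy, scipy, OpenCV 4.12 (cv2) and the standard library are available. Lean on these libraries where they do the work, as an engineer would, in place of code of your own. Each camera call takes 0.05 s, during which the arm holds its last target.

## Working session

There is one attempt and no reset: what is moved stays moved. The work goes in short steps, Python scripts to look and compute and a tool call to move; the robot and the scene stay as the last step left them, time stands still between calls to the robot, and variables do not carry over. Pictures are saved under pics/ and viewed, and the job is handed in when it is done.

Besides the shell and the picture viewer there is one more tool, called after "Request:" as name(argument=value, ...) on one line, values as JSON. servo_tool: Moves the arm, as the interface text tells. Its arguments: {"type":"object","properties":{"claw":{"type":"array","items":{"type":"number"}},"xyz":{"type":"array","items":{"type":"array","items":{"type":"number"}}},"turn":{"type":"array","items":{"type":"array","items":{"type":"number"}}}},"required":["claw","xyz","turn"]}

```bash
mkdir -p pics; ls; python3 - <<'E'
from cell import bot
import cv2,json,numpy as np
s=bot.read_state();print(s)
for n in("scene","top","wrist"):
    p,d=bot.grab_frame(n);cv2.imwrite(f"pics/a_{n}.png",p);np.save(f"pics/a_{n}.npy",d);print(n,bot.camera_params(n))
E
```

```text
pics
{'time_s': 0.0, 'joint_positions': array([-6.97063701e+01,  2.81651048e+01,  8.93512082e+01, -2.46485906e-03,
        6.25503808e+01, -6.04918329e+00]), 'qd': array([-0.03200294, -0.0118731 , -0.03018521,  0.00440658,  0.05427872,
        0.09131669]), 'effort': array([-1.29563465e-03, -6.18438148e+01, -2.61592233e+01, -1.67006133e-04,
        4.00846489e-03, -2.32518261e-05]), 'position': array([ 277.28176564, -559.86754449,  238.71085066]), 'ee_rot': array([[ 4.43758486e-01, -8.96146312e-01, -4.39527903e-04],
       [-8.96145667e-01, -4.43758695e-01,  1.07853199e-03],
       [-1.16156679e-03, -8.47266951e-05, -9.99999322e-01]]), 'contact_force': array([ 0.09465169,  0.40082789, -0.22723595]), 'ft_torque': array([-0.00362232,  0.03516576, -0.01038871]), 'opening': 0.9980298106629248}
scene {'fx': 498.8309958499117, 'fy': 498.8309958499117, 'cx': 277.30260145047254, 'cy': 205.60530464342668, 'rvec': array([ 2.03626137, -0.8768869 ,  0.48453929]), 'tvec': array([-388.24925007,  286.90091318,  808.98598318])}
top {'fx': 449.53710600070775, 'fy': 449.53710600070775, 'cx': 274.3450644415966, 'cy': 208.5279845444665, 'rvec': array([ 2.1432776 , -2.08987539,  0.17668588]), 'tvec': array([ -10.10492732,  544.91839142, 1006.25610152])}
wrist {'fx': 327.68364369739714, 'fy': 327.68364369739714, 'cx': 277.8286338146548, 'cy': 213.0140930270201, 'tool_from_camera': array([[ 9.99999317e-01,  2.57152403e-04,  1.14016859e-03,
         1.00160573e+00],
       [-5.50244438e-04,  9.64212107e-01,  2.65131494e-01,
        -6.73019890e+01],
       [-1.03118516e-03, -2.65131941e-01,  9.64211590e-01,
        -1.34913557e+02],
       [ 0.00000000e+00,  0.00000000e+00,  0.00000000e+00,
         1.00000000e+00]])}
```

View pics/a_scene.png

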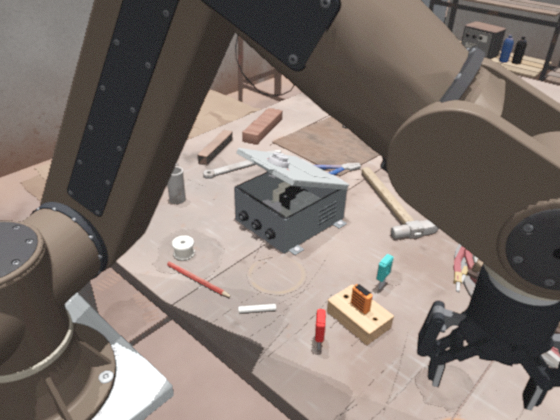

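View pics/a_top.png

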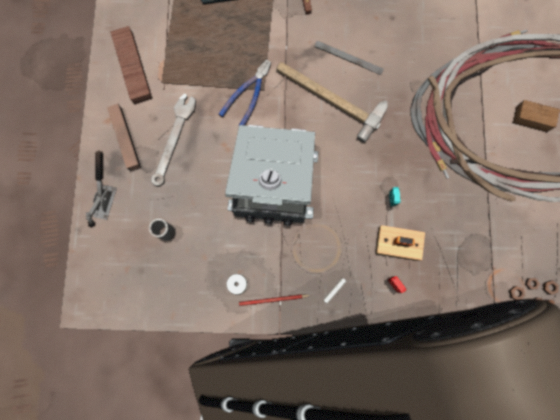

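View pics/a_wrist.png

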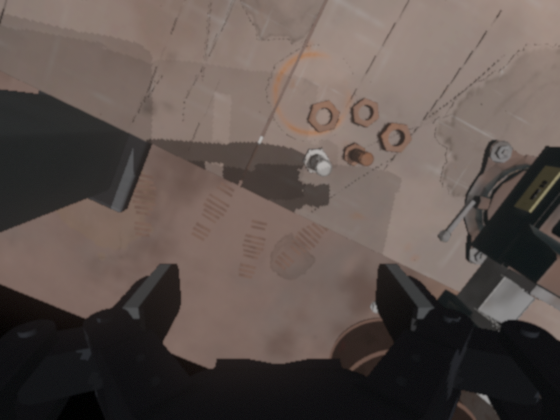

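The top picture shows the box at (270,175) with the fastener at (270,178), and the block with the orange key at (401,243). The red look-alike is at (397,284) and the turquoise one at (396,197). The orange key standing in the wooden block fits the description. I'll measure and enlarge it.

```bash
cat > h.py <<'E'
import cv2,numpy as np
from cell import bot
from scipy.spatial.transform import Rotation as R
def cam(n,st=None):
    c=bot.camera_params(n)
    K=np.array([[c['fx'],0,c['cx']],[0,c['fy'],c['cy']],[0,0,1.]])
    if n=='wrist':
        T=np.eye(4);T[:3,:3]=st['ee_rot'];T[:3,3]=st['position']
        W=T@c['tool_from_camera']
    else:
        M=np.eye(4);M[:3,:3]=cv2.Rodrigues(c['rvec'])[0];M[:3,3]=c['tvec'];W=np.linalg.inv(M)
    return K,W
def cloud(n,d,st=None):
    K,W=cam(n,st);v,u=np.mgrid[:420,:560]
    P=np.stack([(u-K[0,2])/K[0,0]*d,(v-K[1,2])/K[1,1]*d,d],-1)
    X=P@W[:3,:3].T+W[:3,3];X[d<=0]=np.nan
    return X
def onplane(n,uv,z,st=None):
    K,W=cam(n,st);uv=np.atleast_2d(uv).astype(float)
    r=np.c_[(uv-K[:2,2])/[K[0,0],K[1,1]],np.ones(len(uv))]@W[:3,:3].T
    t=(z-W[2,3])/r[:,2];return W[:3,3]+t[:,None]*r
def proj(n,X,st=None):
    K,W=cam(n,st);M=np.linalg.inv(W);P=np.atleast_2d(X)@M[:3,:3].T+M[:3,3]
    q=P@K.T;return q[:,:2]/q[:,2:]
E
python3 - <<'E'
from h import *
d=np.load('pics/a_top.npy');p=cv2.imread('pics/a_top.png');X=cloud('top',d)
for n,u,v in [('fast',270,178),('key',401,242),('hatchrear',275,140),('hatchfr',250,190),('hatchfr2',300,190),('table',350,220),('red',397,284),('turq',396,196),('pipe',162,229),('reel',236,284)]:
    print(n,np.nanmedian(X[v-1:v+2,u-1:u+2].reshape(-1,3),0).round(0))
bot_=bot
for q in ['control_box','key_block','fastener_slot','hatch_hinge','hatch_push','key_grip','pocket','pipe_off','line_reel','chalk']:
    for c in ['top']:
        bot.grab_frame if 0 else None
        r=bot.tip_of(q,c)[:3]
        print(q,[(round(x['confidence'],2),(np.array(x['location'])*[560,420]).round(1)) for x in r])
m=[cv2.resize(p[120:300,200:450],None,fx=3.2,fy=3.2,interpolation=cv2.INTER_CUBIC)]
cv2.imwrite('pics/b.png',m[0])
E
```

```text
fast [584.  12. 185.]
key [ 470. -284.   75.]
hatchrear [691.   5. 115.]
hatchfr [559.  52. 179.]
hatchfr2 [563. -51. 172.]
table [ 530. -181.   -0.]
red [ 377. -274.   73.]
turq [ 577. -276.   72.]
pipe [497. 279.  -0.]
reel [369.  92.  -0.]
control_box [(0.91, array([273.9, 178.3]))]
key_block [(0.59, array([396.6, 248.5])), (0.38, array([400.2, 239.9])), (0.3, array([275.4, 180.8]))]
fastener_slot [(0.53, array([269., 173.]))]
hatch_hinge [(0.79, array([273., 129.])), (0.28, array([401.9, 242.1]))]
hatch_push [(0.88, array([244.6, 187.1]))]
key_grip [(0.62, array([399.3, 282.8])), (0.61, array([394.5, 196. ])), (0.49, array([402.9, 240.4]))]
pocket [(0.85, array([404.4, 242.3]))]
pipe_off [(0.68, array([165.5, 229.8]))]
line_reel []
chalk [(0.47, array([336.8, 292.2]))]
```

View pics/b.png

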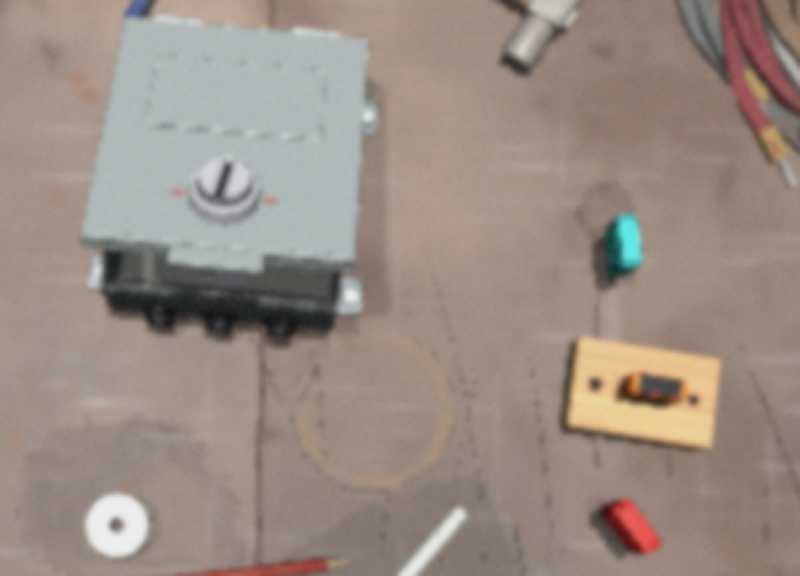

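The crop confirms it: the orange key stands in the wooden block (crop 655,387), with the turquoise at (625,245) and the red at (633,527) both loose. Next I'll fit the hatch and block geometry.

```bash
python3 - <<'E'
from h import *
d=np.load('pics/a_top.npy');X=cloud('top',d)
# block: points z 26..38 near key
A=X.reshape(-1,3)
m=(abs(A[:,2]-32)<4)&(abs(A[:,0]-470)<70)&(abs(A[:,1]+284)<90)
B=A[m];print('block',len(B),B.mean(0),cv2.minAreaRect(B[:,:2].astype(np.float32)))
m=(A[:,2]>60)&(A[:,2]<84)&(abs(A[:,0]-470)<40)&(abs(A[:,1]+284)<60)
B=A[m];print('grip',len(B),B.mean(0),cv2.minAreaRect(B[:,:2].astype(np.float32)))
# hatch
v,u=np.mgrid[:420,:560];sel=((u>245)&(u<305)&(v>135)&(v<160)).ravel()|((((u>240)&(u<255))|((u>288)&(u<305)))&(v>160)&(v<188)).ravel()
H=A[sel];c=H.mean(0);n=np.linalg.svd(H-c)[2][2];n*=np.sign(n[2]);print('hatch',c,n,np.degrees(np.arccos(n[2])),'res',np.std((H-c)@n), 'tilt dir',np.degrees(np.arctan2(-n[1],-n[0])))
near=(abs((A-c)@n)<5)&(abs(A[:,0]-610)<130)&(abs(A[:,1])<140)&(A[:,2]>85)
H=A[near];print(len(H))
ex=np.array([-n[0],-n[1],0]);ex=ex/np.linalg.norm(ex);
# downslope horizontal (front->hinge) dir = direction n tilts... in-plane
t=np.cross([0,0,1.],n);y=t/np.linalg.norm(t);x=np.cross(y,n)
q=np.c_[(H-c)@x,(H-c)@y].astype(np.float32);r=cv2.minAreaRect(q);print('axes',x,y,r)
print('corners',(c+cv2.boxPoints(r)[:,:1]*x+cv2.boxPoints(r)[:,1:]*y).round(1))
E
```

```text
block 1007 [ 475.07804698 -294.04764292   31.38657806] ((475.4634094238281, -295.4169006347656), (104.72467803955078, 66.67816925048828), 81.99622344970703)
grip 141 [ 473.96251387 -293.17232472   74.70143411] ((474.54052734375, -294.51025390625), (39.620567321777344, 16.384315490722656), 82.04930877685547)Traceback (most recent call last):
  File "<stdin>", line 11, in <module>
    u, s, vh = gufunc(a, signature=signature)
               ~~~~~~^^^^^^^^^^^^^^^^^^^^^^^^
    raise LinAlgError("SVD did not converge")
numpy.linalg.LinAlgError: SVD did not converge
```

```bash
python3 - <<'E'
from h import *
d=np.load('pics/a_top.npy');X=cloud('top',d)
A=X.reshape(-1,3)
v,u=np.mgrid[:420,:560];sel=((u>245)&(u<305)&(v>135)&(v<160)).ravel()|((((u>240)&(u<255))|((u>288)&(u<305)))&(v>160)&(v<188)).ravel()
ok=~np.isnan(A[:,0])
H=A[sel&ok];
for _ in range(3):
    c=H.mean(0);n=np.linalg.svd(H-c,full_matrices=False)[2][2];n*=np.sign(n[2]);H=H[abs((H-c)@n)<4]
print('hatch',c,n,np.degrees(np.arccos(n[2])),'res',np.std((H-c)@n))
near=ok&(abs((A-c)@n)<5)&(abs(A[:,0]-610)<130)&(abs(A[:,1])<140)&(A[:,2]>85)
H=A[near];print(len(H))
y=np.cross([0,0,1.],n);y/=np.linalg.norm(y);x=np.cross(y,n)
q=np.c_[(H-c)@x,(H-c)@y].astype(np.float32);r=cv2.minAreaRect(q);print('axes',x,y,r)
b=cv2.boxPoints(r)
print('corners',(c+b[:,:1]*x+b[:,1:]*y).round(1))
E
```

```text
hatch [644.990689     4.36376563 136.5069708 ] [ 0.42496695 -0.03436066  0.90455648] 25.236385022567227 res 1.4549878606713589
5586
axes [ 0.90161413 -0.07289992 -0.42635381] [ 0.0805919   0.99674718 -0.        ] ((-15.460975646972656, 3.8275375366210938), (223.76063537597656, 177.84808349609375), 0.3790157735347748)
corners [[537.1 105.4 191. ]
 [523.8 -72.  190.5]
 [725.7 -86.8  95.1]
 [738.9  90.6  95.7]]
```

```bash
cat >> h.py <<'E'
def plan(pos,yaw,st=None,n=None):
    """tool-frame shift/turn to reach TCP pos (world), tool pointing down with x at yaw deg"""
    st=st or bot.read_state();Rm=st['ee_rot'];c,s=np.cos(np.radians(yaw)),np.sin(np.radians(yaw))
    Rt=np.array([[c,s,0],[s,-c,0],[0,0,-1.]])
    print('shift',(Rm.T@(np.array(pos)-st['position'])).round(1),'turn',R.from_matrix(Rm.T@Rt).as_rotvec(degrees=True).round(2),'F',st['contact_force'].round(1),'pos',st['position'].round(1),'t',round(st['time_s'],2))
E
python3 - <<'E'
from h import *
plan([550,40,265],85.4)
print(onplane('top',(244.6,187.1),177), proj('top',[[565.5,84.9,176.9]]))
E
```

```text
shift [-416.8 -510.6  -25.7] turn [ 1.0000e-02 -0.0000e+00 -1.4906e+02] F [ 0.2 -0.   0. ] pos [ 277.3 -560.1  239.3] t 0.65
[[565.36246313  64.26454632 177.        ]] [[234.73020519 186.82502667]]
```

Request:
servo_tool(claw=[1,1,1,1,1,1,1,1,1,1,1,1], xyz=[[-35,-43,-26],[-70,-86,-26],[-105,-129,-26],[-140,-172,-26],[-175,-215,-26],[-210,-258,-26],[-245,-301,-26],[-280,-343,-26],[-315,-386,-26],[-350,-429,-26],[-385,-472,-26],[-417,-511,-26]], turn=[[0,0,-10],[0,0,-20],[0,0,-30],[0,0,-40],[0,0,-50],[0,0,-60],[0,0,-70],[0,0,-80],[0,0,-90],[0,0,-100],[0,0,-110],[0,0,-120]])

```text
time_s: 2.15
position: [550.8, 42.3, 265.5]
ee_rot: [[0.549, 0.836, 0.0], [0.836, -0.549, -0.0], [0.0, 0.0, -1.0]]
contact_force: [0.9, -0.5, 0.1]
opening: -0.003
```

Request:
servo_tool(claw=[1,1,1,1], xyz=[[0,0,0],[0,0,0],[0,0,0],[0,0,0]], turn=[[0,0,-10],[0,0,-20],[0,0,-29],[0,0,-29]])

```text
time_s: 2.65
position: [550.3, 40.4, 265.3]
ee_rot: [[0.082, 0.997, 0.0], [0.997, -0.082, -0.0], [-0.0, 0.0, -1.0]]
contact_force: [0.7, -0.1, 0.4]
opening: -0.002
```

```bash
cat >> h.py <<'E'
def snap(n,tag):
    st=bot.read_state();p,d=bot.grab_frame(n);cv2.imwrite(f'pics/{tag}.png',p);np.save(f'pics/{tag}.npy',d)
    import pickle;pickle.dump(st,open(f'pics/{tag}.pkl','wb'));return st,p,d
def load(tag):
    import pickle;return pickle.load(open(f'pics/{tag}.pkl','rb')),cv2.imread(f'pics/{tag}.png'),np.load(f'pics/{tag}.npy')
E
python3 - <<'E'
from h import *
st,p,d=snap('wrist','c')
print(st['position'],st['joint_positions'].round(1),st['contact_force'],st['time_s'],st['opening'])
for q in ['fastener_slot','hatch_hinge','hatch_push']:
    r=bot.tip_of(q,'wrist')[:3]
    X=cloud('wrist',d,st)
    for x in r:
        uv=(np.array(x['location'])*[560,420]);u,v=uv.round().astype(int)
        print(q,round(x['confidence'],2),uv.round(1),X[min(v,419),min(u,559)])
E
```

```text
[550.25891243  40.42829974 265.33117954] [ -2.7  20.6  97.8  -0.   61.6 -87.9] [ 0.69539991 -0.10075952  0.38599475] 2.65 -0.0021784416445002636
fastener_slot 0.92 [243.1 280.1] [593.89640387  10.05089768 179.49655884]
```

View pics/c.png

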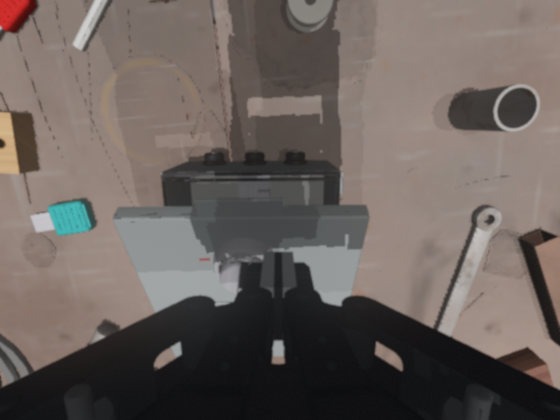

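The wrist picture shows the open hatch with its front edge at row about 210, columns 117–368. The fastener is at (240,272), partly hidden by the shut fingers, and the bare front left corner is at about (345,225).

```bash
python3 - <<'E'
from h import *
st,p,d=load('c');X=cloud('wrist',d,st)
for u,v in [(122,212),(362,212),(240,212),(150,225),(345,225),(345,250),(150,280),(330,260)]:
    print((u,v),np.nanmedian(X[v-1:v+2,u-1:u+2].reshape(-1,3),0).round(1))
A=X.reshape(-1,3);v,u=np.mgrid[:420,:560]
sel=((u>320)&(u<345)&(v>222)&(v<280)).ravel()|((u>135)&(u<190)&(v>222)&(v<250)).ravel()
H=A[sel];H=H[~np.isnan(H[:,0])]
for _ in range(4):
    c=H.mean(0);n=np.linalg.svd(H-c,full_matrices=False)[2][2];n*=np.sign(n[2]);H=H[abs((H-c)@n)<3]
print(c,n,np.degrees(np.arccos(n[2])),np.std((H-c)@n),len(H))
E
```

```text
(122, 212) [535.4 -69.  179.2]
(362, 212) [548.5  98.4 180.4]
(240, 212) [540.3  14.5 185.1]
(150, 225) [545.1 -49.3 182.9]
(345, 225) [556.5  86.1 181.9]
(345, 250) [579.7  87.5 170.9]
(150, 280) [599.3 -69.7 156. ]
(330, 260) [589.2  76.7 166.1]
[567.67554836  15.32251744 174.45575078] [ 0.43197471 -0.03118698  0.90134634] 25.664394538716 0.46641621018409746 2815
```

```bash
python3 - <<'E'
from h import *
plan([567,69,200],85.9)
plan([553,69,114],85.9)
E
```

```text
shift [30.  14.3 65.3] turn [ 0.    0.01 -0.7 ] F [-0.1 -0.3  1. ] pos [550.2  40.3 265.3] t 2.85
shift [ 28.8   0.3 151.3] turn [ 0.    0.01 -0.7 ] F [-0.1 -0.3  1. ] pos [550.2  40.3 265.3] t 2.85
```

Request:
servo_tool(claw=[1,1,1,1,1,1,1,1,1,1,1,1], xyz=[[30,14,30],[30,14,60],[30,14,72],[30,13,79],[30,12,86],[30,11,93],[30,10,100],[30,9,107],[29,7,115],[29,5,123],[29,3,131],[29,2,139]], turn=[[0,0,-0.7],[0,0,-0.7],[0,0,-0.7],[0,0,-0.7],[0,0,-0.7],[0,0,-0.7],[0,0,-0.7],[0,0,-0.7],[0,0,-0.7],[0,0,-0.7],[0,0,-0.7],[0,0,-0.7]])

```text
time_s: 4.35
position: [554.4, 69.1, 125.7]
ee_rot: [[0.069, 0.998, -0.0], [0.998, -0.069, -0.0], [-0.0, -0.0, -1.0]]
contact_force: [0.4, -0.0, -0.0]
opening: -0.001
```

Request:
servo_tool(claw=[1,1,1,1,1,1], xyz=[[0,0,4],[0,0,8],[0,0,11],[0,0,14],[0,0,16],[0,0,16]], turn=[[0,0,0],[0,0,0],[0,0,0],[0,0,0],[0,0,0],[0,0,0]])

```text
time_s: 5.1
position: [554.6, 69.1, 110.2]
ee_rot: [[0.069, 0.998, -0.0], [0.998, -0.069, -0.0], [-0.0, -0.0, -1.0]]
contact_force: [-0.9, -0.3, 0.3]
opening: -0.001
```

```bash
python3 - <<'E'
from h import *
st,p,d=snap('wrist','d')
p2,d2=bot.grab_frame('scene');cv2.imwrite('pics/d2.png',np.vstack([p,p2])[:, :])
cv2.imwrite('pics/d2.png',cv2.resize(np.hstack([p,p2]),(800,300)))
E
```

```text
(no output)
```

View pics/d2.png

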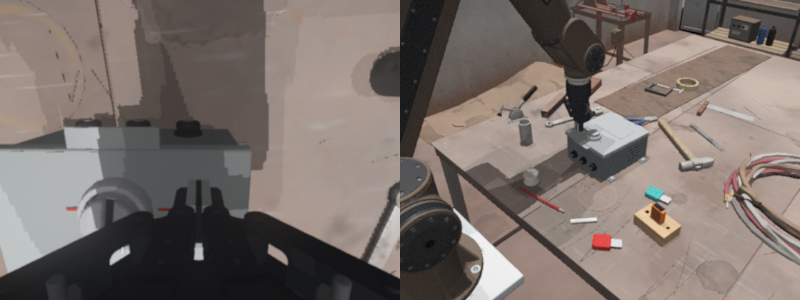

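The hatch has followed the fingers down and is nearly shut. I'll press on gently by feel.

Request:
servo_tool(claw=[1,1,1,1,1], xyz=[[0,0,1],[0,0,2],[0,0,3],[0,0,4],[0,0,4]], turn=[[0,0,0],[0,0,0],[0,0,0],[0,0,0],[0,0,0]])

```text
time_s: 5.82
position: [554.6, 69.1, 106.2]
ee_rot: [[0.069, 0.998, -0.0], [0.998, -0.069, -0.0], [-0.0, -0.0, -1.0]]
contact_force: [-0.7, 0.2, 0.1]
opening: 0.001
```

Request:
servo_tool(claw=[1,1,1,1], xyz=[[0,0,0.6],[0,0,1.2],[0,0,1.5],[0,0,1.5]], turn=[[0,0,0],[0,0,0],[0,0,0],[0,0,0]])

```text
time_s: 6.32
position: [554.6, 69.1, 105.2]
ee_rot: [[0.069, 0.998, 0.0], [0.998, -0.069, -0.0], [-0.0, 0.0, -1.0]]
contact_force: [-2.0, -1.4, 6.5]
opening: 0.002
```

Request:
servo_tool(claw=[1,1,1], xyz=[[0,0,0.3],[0,0,0.6],[0,0,0.6]], turn=[[0,0,0],[0,0,0],[0,0,0]])

```text
time_s: 6.7
position: [554.6, 69.1, 104.9]
ee_rot: [[0.069, 0.998, 0.001], [0.998, -0.069, -0.0], [-0.0, 0.001, -1.0]]
contact_force: [-3.0, -0.7, 9.8]
opening: 0.003
```

```bash
python3 - <<'E'
from h import *
plan([612,14,200],85.9)
E
```

```text
shift [-51.   61.1 -95.1] turn [0.03 0.   0.15] F [-3.  -0.7  9.8] pos [554.6  69.1 104.9] t 6.7
```

Request:
servo_tool(claw=[1,1,0.2,0.2,0.2,0.2], xyz=[[0,0,-20],[0,0,-60],[-25,30,-95],[-51,61,-95],[-51,61,-95],[-51,61,-95]], turn=[[0,0,0],[0,0,0],[0,0,0],[0,0,0],[0,0,0],[0,0,0]])

```text
time_s: 7.45
position: [611.4, 14.2, 198.7]
ee_rot: [[0.069, 0.998, -0.001], [0.998, -0.069, 0.0], [0.0, -0.001, -1.0]]
contact_force: [-0.0, -0.2, 0.2]
opening: 0.8
```

```bash
python3 - <<'E'
from h import *
st,p,d=snap('wrist','e');print(st['position'],st['time_s'])
X=cloud('wrist',d,st)
for x in bot.tip_of('fastener_slot','wrist')[:2]: print(x['confidence'],np.array(x['location'])*[560,420])
for x in bot.tip_of('hatch_hinge','wrist')[:2]: print(x['confidence'],np.array(x['location'])*[560,420])
A=X.reshape(-1,3);A=A[~np.isnan(A[:,0])]
H=A[(abs(A[:,2]-98)<7)&(A[:,0]>540)&(A[:,0]<700)&(abs(A[:,1])<80)]
for _ in range(3):
    c=H.mean(0);n=np.linalg.svd(H-c,full_matrices=False)[2][2];n*=np.sign(n[2]);H=H[abs((H-c)@n)<2]
print('hatch',c,n,len(H))
B=A[(A[:,2]>113)&(A[:,2]<121)&(abs(A[:,0]-567)<40)&(abs(A[:,1]-14)<40)]
print(len(B),cv2.minEnclosingCircle(B[:,:2].astype(np.float32)),np.median(B,0))
pr=onplane('wrist',(0,0),117,st)
uv=proj('wrist',[[567,14,117]],st)[0];print(uv)
u,v=uv.astype(int);q=p[max(0,v-70):v+70,max(0,u-90):u+90];print(max(0,u-90),max(0,v-70))
cv2.imwrite('pics/e2.png',cv2.resize(q,None,fx=4,fy=4,interpolation=cv2.INTER_CUBIC))
E
```

```text
[611.35403267  14.20927477 198.67179897] 7.45
0.77 [271.824 152.502]
0.63 [269.92  339.486]
0.31 [276.92  202.902]
hatch [612.97990476   2.47331693  98.73047683] [-1.30406384e-02  1.73658818e-04  9.99914952e-01] 36009
2141 ((563.8890991210938, 12.318132400512695), 17.006587982177734) [563.43857467  12.45476746 118.69169514]
[274.25322674 157.95386845]
184 87
```

View pics/e.png

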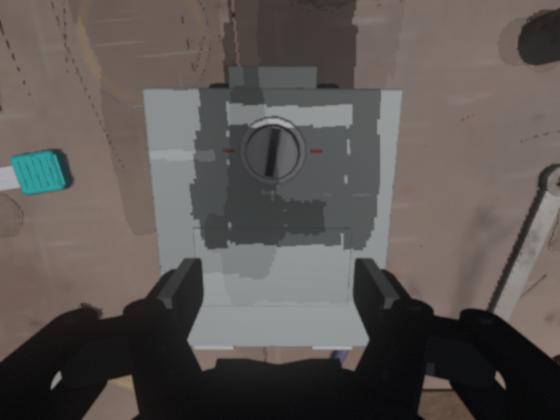

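View pics/e2.png

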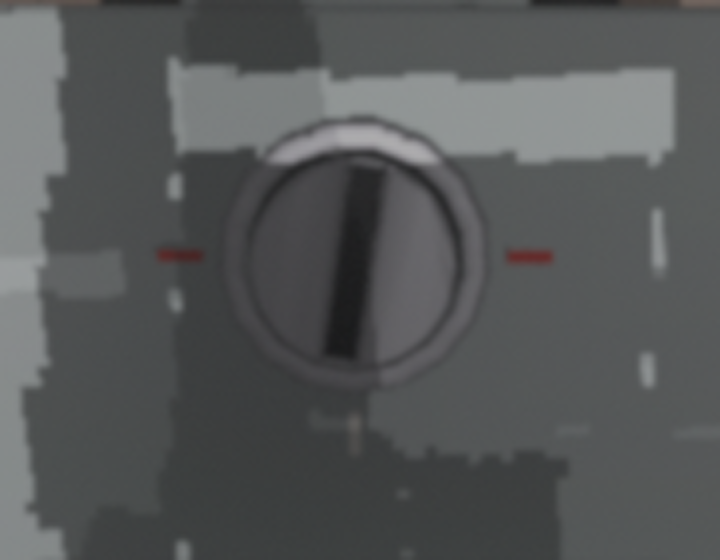

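The hatch lies shut and flat, and the slot shows at crop (355,260), i.e. picture (272,152). It is turned about 8° clockwise from box x. I'll measure the slot line now.

```bash
python3 - <<'E'
from h import *
st,p,d=load('e')
g=cv2.cvtColor(p,cv2.COLOR_BGR2GRAY).astype(float)
yy,xx=np.mgrid[:420,:560]
for th in (35,45,55):
    m=((g<th)&((xx-273)**2+(yy-152)**2<24**2)).astype(np.uint8)
    n,l,s,c=cv2.connectedComponentsWithStats(m);k=1+np.argmax(s[1:,4])
    ys,xs=np.where(l==k);W=onplane('wrist',np.c_[xs,ys],114,st)
    c=W.mean(0);U,S,V=np.linalg.svd((W-c)[:,:2],full_matrices=False)
    r=cv2.minAreaRect(W[:,:2].astype(np.float32))
    print(th,len(xs),c,np.degrees(np.arctan2(V[0,1],V[0,0])),r)
# head circle from gray rim: red marks
b=p.astype(int);m=(b[...,2]-b[...,1]>50)&(abs(yy-152)<12)&(abs(xx-273)<65)
for side in (xx<273,xx>273):
    ys,xs=np.where(m&side);print(xs.mean(),ys.mean(),onplane('wrist',(xs.mean(),ys.mean()),98,st))
E
```

```text
35 193 [568.63433666  11.41329211 114.        ] -11.284009528284798 ((567.6907958984375, 11.654153823852539), (4.362899303436279, 22.03461265563965), 77.70216369628906)
45 355 [564.07930976  12.4617317  114.        ] -12.70796959368268 ((563.7980346679688, 12.666437149047852), (5.4083099365234375, 30.305099487304688), 76.75178527832031)
55 436 [563.62058993  12.5476546  114.        ] -12.413787427910574 ((563.5569458007812, 12.550959587097168), (6.429815292358398, 30.68826675415039), 77.77359008789062)
nan nan [[nan nan nan]]
316.0 151.0 [[566.08410447  43.52639851  98.        ]]<stdin>:15: RuntimeWarning: Mean of empty slice.
  ret = ret.dtype.type(ret / rcount)
```

```bash
python3 - <<'E'
from h import *
plan([474.5,-294.5,170],-8)
E
```

```text
shift [-317.8 -115.5   29.1] turn [-3.000e-02  3.000e-02  9.409e+01] F [0.3 0.4 0. ] pos [611.4  14.7 199. ] t 7.6
```

Request:
servo_tool(claw=[0.2,0.2,0.2,0.2,0.2,0.2,0.2,0.2,0.2,0.2,0.2,0.2], xyz=[[-20,-8,0],[-60,-22,0],[-100,-36,0],[-140,-51,0],[-180,-65,0],[-220,-80,10],[-260,-95,20],[-300,-109,29],[-318,-115.5,29],[-318,-115.5,29],[-318,-115.5,29],[-318,-115.5,29]], turn=[[0,0,10],[0,0,20],[0,0,30],[0,0,40],[0,0,50],[0,0,60],[0,0,70],[0,0,80],[0,0,90],[0,0,94.1],[0,0,94.1],[0,0,94.1]])

```text
time_s: 9.1
position: [474.9, -294.7, 170.3]
ee_rot: [[0.99, -0.138, 0.0], [-0.138, -0.99, -0.0], [0.0, 0.0, -1.0]]
contact_force: [-0.8, 0.8, 0.3]
opening: 0.803
```

```bash
python3 - <<'E'
from h import *
st,p,d=snap('wrist','f');print(st['position'],st['time_s'])
X=cloud('wrist',d,st);A=X.reshape(-1,3);A=A[~np.isnan(A[:,0])]
def rect(z0,z1,w):
    B=A[(A[:,2]>z0)&(A[:,2]<z1)&(abs(A[:,0]-474.5)<w)&(abs(A[:,1]+294.5)<w+25)]
    print(len(B),np.median(B,0),cv2.minAreaRect(B[:,:2].astype(np.float32)))
rect(70,82,25);rect(28,36,45)
for x in bot.tip_of('key_grip','wrist')[:2]: print(x['confidence'],np.array(x['location'])*[560,420])
hsv=cv2.cvtColor(p,cv2.COLOR_BGR2HSV)
E
```

```text
[ 474.91654076 -294.71635289  170.30168063] 9.1
1104 [ 474.79845888 -295.21005818   77.85656897] ((474.8760986328125, -296.708984375), (38.97754669189453, 16.17207908630371), 81.54981994628906)
7768 [ 477.5007389  -289.67994491   32.47191522] ((474.9998474121094, -298.05487060546875), (104.2240982055664, 66.17118072509766), 82.06270599365234)
0.77 [274.008 215.586]
0.62 [117.096 147.588]
```

View pics/f.png

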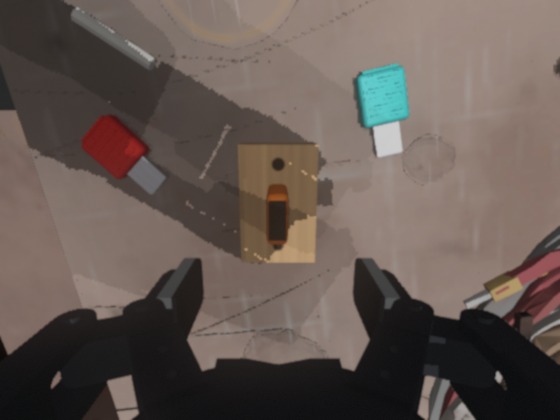

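The orange key stands in the block at (277,215) between the fingers. The red key at (115,148) and the turquoise key at (385,105) are clear of the path. I'll descend and pinch.

```bash
python3 - <<'E'
from h import *
plan([474.8,-296,47],-8.1)
E
```

```text
shift [  0.    1.2 123.3] turn [ 0.01 -0.01  0.15] F [ 0.6 -0.3  0. ] pos [ 475.  -294.8  170.3] t 9.2
```

Request:
servo_tool(claw=[0.5,0.5,0.5,0.5,0.5,0.5,0.5,1,1,1,1,1], xyz=[[0,1,25],[0,1,50],[0,1,80],[0,1,105],[0,1,118],[0,1,123],[0,1,123],[0,1,123],[0,1,123],[0,1,123],[0,1,123],[0,1,123]], turn=[[0,0,0],[0,0,0],[0,0,0],[0,0,0],[0,0,0],[0,0,0],[0,0,0],[0,0,0],[0,0,0],[0,0,0],[0,0,0],[0,0,0]])

```text
time_s: 10.7
position: [474.9, -296.5, 48.0]
ee_rot: [[0.99, -0.14, 0.001], [-0.14, -0.99, -0.001], [0.001, 0.001, -1.0]]
contact_force: [-0.5, 0.7, 6.4]
opening: 0.18
```

Request:
servo_tool(claw=[1,1,1,1,1,1,1], xyz=[[0,0,-5],[0,0,-20],[0,0,-40],[0,0,-70],[0,0,-100],[0,0,-120],[0,0,-120]], turn=[[0,0,0],[0,0,0],[0,0,0],[0,0,0],[0,0,0],[0,0,0],[0,0,0]])

```text
time_s: 11.58
position: [475.0, -296.5, 169.2]
ee_rot: [[0.99, -0.14, 0.003], [-0.14, -0.99, -0.002], [0.003, 0.002, -1.0]]
contact_force: [0.1, -0.1, -1.4]
opening: 0.179
```

```bash
python3 - <<'E'
from h import *
st,p,d=snap('wrist','g');print(st['position'],st['time_s'],st['contact_force'],st['opening'])
for q in('key_tip','key_grip','pocket'):
  for x in bot.tip_of(q,'wrist')[:2]: print(q,x['confidence'],np.array(x['location'])*[560,420])
C=np.linalg.inv(bot.camera_params('wrist')['tool_from_camera'])
def pt(t):
    c=bot.camera_params('wrist');q=C[:3,:3]@np.array(t)+C[:3,3];return (c['fx']*q[0]/q[2]+c['cx'],c['fy']*q[1]/q[2]+c['cy'])
print('pred tip',pt([0,0,44]),pt([0,11,44]),pt([0,-11,44]),'grip top',pt([0,0,-28]))
cv2.imwrite('pics/g2.png',cv2.resize(p[180:420,180:380],None,fx=3,fy=2.5 if 0 else 3)[:600])
E
```

```text
[ 475.02847617 -296.5368121   169.17774255] 11.575 [ 0.10923256 -0.09096848 -1.36155368] 0.17931911585816845
key_tip 0.98 [391.888 149.1  ]
key_tip 0.85 [159.488 185.892]
key_grip 0.83 [276.304 284.718]
key_grip 0.81 [378.616  94.794]
pocket 0.74 [276.192 202.818]
pred tip (np.float64(276.33556108335677), np.float64(241.30068133961564)) (np.float64(276.3479298260302), np.float64(258.867896819424)) (np.float64(276.32280547260217), np.float64(223.18400055665535)) grip top (np.float64(275.67290825297016), np.float64(309.5713045792561))
```

View pics/g2.png

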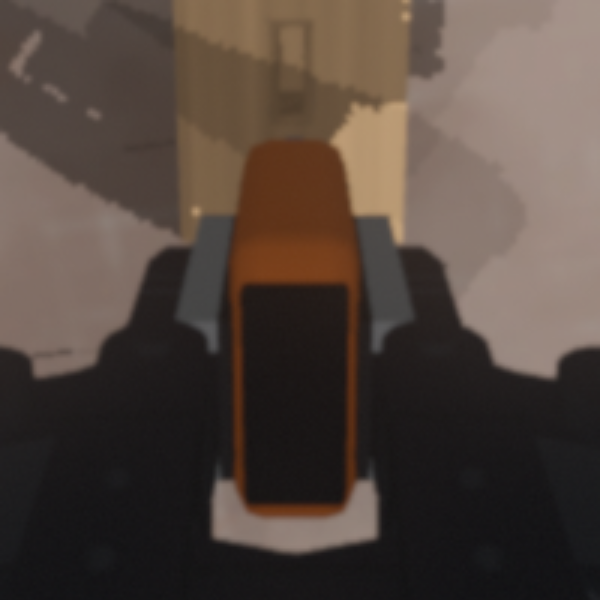

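The key sits square and centred in the fingers at about (278,310), with the empty pocket behind it. The fingers and grip sit about 2.4 px right of where the calibration puts tool x = 0. That means the wrist camera reads about 1 mm too far in tool x, and I'll allow for it at the slot.

```bash
python3 - <<'E'
from h import *
st=bot.read_state();Rm=st['ee_rot'];print(np.degrees(np.arctan2(Rm[1,0],Rm[0,0])))
plan([563.5,11.3,177],77.6)
E
```

```text
-8.056715382054005
shift [  45.2 -316.8  -10.4] turn [-8.000e-02  3.000e-02 -8.566e+01] F [-0.9  0.8 -0.7] pos [ 474.3 -296.   166.4] t 11.78
```

Request:
servo_tool(claw=[1,1,1,1,1,1,1,1,1,1,1,1], xyz=[[5,-20,-25],[10,-60,-35],[16,-100,-35],[21,-140,-35],[26,-180,-35],[32,-220,-35],[37,-260,-30],[42,-295,-20],[45,-317,-10],[45,-317,-10],[45,-317,-10],[45,-317,-10]], turn=[[0,0,-10],[0,0,-20],[0,0,-30],[0,0,-40],[0,0,-50],[0,0,-60],[0,0,-70],[0,0,-80],[0,0,-85.7],[0,0,-85.7],[0,0,-85.7],[0,0,-85.7]])

```text
time_s: 13.28
position: [563.6, 10.5, 177.4]
ee_rot: [[0.216, 0.976, 0.0], [0.976, -0.216, -0.0], [-0.0, 0.0, -1.0]]
contact_force: [1.1, 0.6, 0.7]
opening: 0.178
```

```bash
python3 - <<'E'
from h import *
st,p,d=snap('wrist','i')
plan([563.5,11.3,170],77.6,st)
st=bot.read_state();plan([563.5,11.3,170],77.6,st)
Rm=st['ee_rot'];print(np.degrees(np.arctan2(Rm[1,0],Rm[0,0])))
p2,d2=bot.grab_frame('scene')
cv2.imwrite('pics/i2.png',np.hstack([cv2.resize(p[120:420,140:420],None,fx=1.42,fy=1.42)[:420],cv2.resize(p2[100:280,180:340],None,fx=2.33,fy=2.33)[:420]]))
E
```

```text
shift [ 0.8 -0.3  7.4] turn [ 0.02  0.01 -0.07] F [1.1 0.6 0.7] pos [563.6  10.5 177.4] t 13.28
shift [ 0.8 -0.3  7.5] turn [ 0.02  0.01 -0.06] F [-0.1  0.6 -0.8] pos [563.6  10.5 177.5] t 13.32
77.53790734332668Traceback (most recent call last):
  File "<stdin>", line 7, in <module>
    return _nx.concatenate(arrs, 1, dtype=dtype, casting=casting)
           ~~~~~~~~~~~~~~~^^^^^^^^^^^^^^^^^^^^^^^^^^^^^^^^^^^^^^^
ValueError: all the input array dimensions except for the concatenation axis must match exactly, but along dimension 0, the array at index 0 has size 420 and the array at index 1 has size 419
```

```bash
python3 - <<'E'
import cv2
p=cv2.imread('pics/i.png');cv2.imwrite('pics/i2.png',cv2.resize(p[120:320,180:380],None,fx=3,fy=3,interpolation=cv2.INTER_CUBIC))
E
```

```text
(no output)
```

View pics/i2.png

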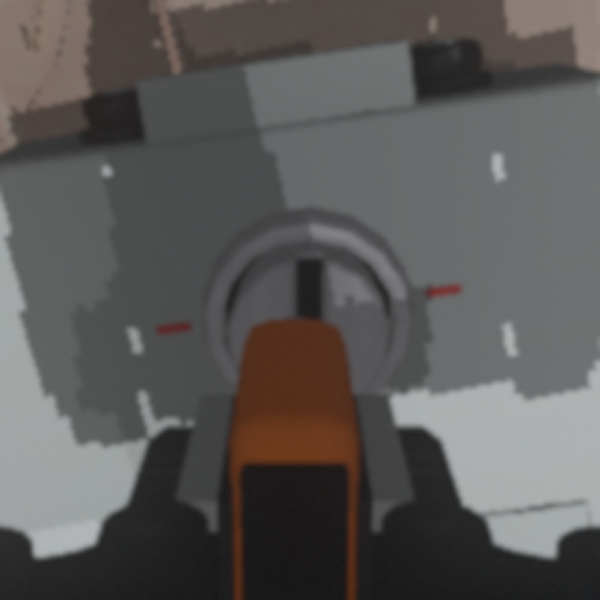

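```bash
python3 - <<'E'
from h import *
for tag,box in (('e',(200,350,100,200)),('i',(230,330,180,245))):
    st,p,d=load(tag);X=cloud('wrist',d,st);T=(X-st['position'])@st['ee_rot']
    u0,u1,v0,v1=box
    S=T[v0:v1,u0:u1].reshape(-1,3);z=X[v0:v1,u0:u1,2].ravel()
    k=(z>114)&(z<122);C=S[k][:,:2].astype(np.float32)
    print(tag,'head',cv2.minEnclosingCircle(C),np.median(z[k]),len(C))
    # circle fit to the full rim only (collar?) 
    g=cv2.cvtColor(p,cv2.COLOR_BGR2GRAY)
    for v in range(v0,v1,8):
        row=g[v,u0:u1];xs=np.where(row<48)[0]+u0
        if len(xs): print(v,xs.min(),xs.max(),round(xs.mean(),1),len(xs))
st,p,d=load('e');g=cv2.cvtColor(p,cv2.COLOR_BGR2GRAY)
for tag in 'efgi':
    st,p,d=load(tag);g=cv2.cvtColor(p,cv2.COLOR_BGR2GRAY)
    for v in(265,280,300): print(tag,v,''.join('%4d'%x for x in g[v,180:380:5]))
E
```

```text
e head ((-5.046497821807861, -46.99462127685547), 17.007808685302734) 118.75078427103455 2033
132 253 290 270.6 11
140 270 277 273.5 8
148 269 276 272.5 8
156 268 275 271.5 8
164 266 274 270.0 9
172 265 273 269.0 9
i head ((1.9024972915649414, -0.4779197871685028), 17.0129451751709) 118.79516857431966 1181
212 260 286 280.0 9
220 256 286 277.3 10
e 265   69  59  54  41  43 138 138 138 138 127 128 128 128 128 128 128 128 129 130 147 147 146 147 147 147 147 146 147 147 147 147 147 147 147 138  59  37  48  57  59
e 280   57  39  38  40  41 152 153 153 153 144 143 144 143 144 145 143 143 145 145 145 145 145 145 145 145 145 145 145 145 145 144 144 145 144 141  40  36  34  32  51
e 300   34  35  37  38  40 149 150 150 150 150 149 141 141 142 142 142 143 147 142 142 142 143 143 143 142 142 142 142 142 143 142 142 142 141 142  38  34  32  30  27
f 265   70  65  58  33  37 106 106 109 111 105 106 105 105 106 106 106 103 107 108 107 106 108 107 108 108 112 113 115 116 117 117 116 116 116 125  59  38  54  69  69
f 280   63  34  32  33  33 105 104 105 106 105 106 104 106 105 105 105 105 106 106 
[... 552 characters left out ...]
 141 141 141 141 140 140 140 140
g 300   37  35  71 112 115 115 108  30  30  30  29  29  29  27  27  30  47  24  24  25  24  24  24  37  33  27  29  29  30  31  32  32  33 118 141 141 142 115  35  33
i 265  164 164 164 164 164 108  96  95  89  82 115  38  35  65  66  54  64  69  69  69  69  69  70  66  50  66  67  39  40 130 174 175 175 175 175 176 176 176 176 177
i 280  163 163 163 163 163 163 163 163 163  90  38  37  59  65  65  30  36  26  26  25  26  26  28  34  35  65  66  65  38  39  63 174 174 175 174 174 175 175 175 175
i 300   44  45 118 179 179 180 169  40  38  37  34  32  31  30  29  30  45  26  26  26  24  26  25  35  30  29  30  32  32  34  35  36  37 147 169 169 169 140  39  40
```

```bash
python3 - <<'E'
from h import *
for tag in 'ei':
    st,p,d=load(tag);np.set_printoptions(suppress=True,precision=4)
    print(tag,st['position'],'\n',st['ee_rot'],st['joint_positions'])
    X=cloud('wrist',d,st)
    K,W=cam('wrist',st);print(W)
    T=(X-st['position'])@st['ee_rot']
    uv=(272,152) if tag=='e' else (283,213);print(d[uv[1],uv[0]],X[uv[1],uv[0]],T[uv[1],uv[0]])
print(bot.camera_params('wrist'))
E
```

```text
e [611.354   14.2093 198.6718] 
 [[ 0.0692  0.9976 -0.0012]
 [ 0.9976 -0.0692  0.0001]
 [ 0.     -0.0012 -1.    ]] [ -4.8557  29.4494  93.8751   0.002   56.7422 -90.8883]
[[  0.0687   0.9618   0.2648 545.1293]
 [  0.9976  -0.0661  -0.0187  18.0791]
 [ -0.0004   0.2655  -0.9641 333.6614]
 [  0.       0.       0.       1.    ]]
216.96805 [563.4704  12.852  113.756 ] [ -4.672  -47.5761  84.971 ]
i [563.5797  10.4502 177.4102] 
 [[ 0.2159  0.9764  0.0003]
 [ 0.9764 -0.2159 -0.0002]
 [-0.0001  0.0003 -1.    ]] [ -5.6469  27.2797 102.0111  -0.0135  50.6931 -83.1674]
[[  0.2154   0.9411   0.2605 498.468 ]
 [  0.9765  -0.2074  -0.0581  24.1373]
 [ -0.0006   0.2669  -0.9637 312.3028]
 [  0.       0.       0.       1.    ]]
205.00858 [552.5646  15.3892 114.7275] [  2.4531 -11.8406  62.6788]
{'fx': 327.68364369739714, 'fy': 327.68364369739714, 'cx': 277.8286338146548, 'cy': 213.0140930270201, 'tool_from_camera': array([[   1.    ,    0.0007,   -0.0003,   -0.7163],
       [  -0.0005,    0.9638,    0.2666,  -66.4907],
       [   0.0005,   -0.2666,    0.9638, -134.9124],
       [   0.    ,    0.    ,    0.    ,    1.    ]])}
```

```bash
for i in 1 2 3; do python3 - <<'E'
from h import *
for _ in range(2):
    c=bot.camera_params('wrist')['tool_from_camera'];print(c[:3,3].round(2),R.from_matrix(c[:3,:3]).as_rotvec(degrees=True).round(2), bot.read_state()['time_s'])
print(bot.camera_params('top')['tvec'])
E
done
```

```text
[  -0.72  -66.49 -134.91] [-15.46  -0.02  -0.04] 13.375
[  -0.72  -66.49 -134.91] [-15.46  -0.02  -0.04] 13.375
[ -10.10492732  544.91839142 1006.25610152]
[  -0.72  -66.49 -134.91] [-15.46  -0.02  -0.04] 13.375
[  -0.72  -66.49 -134.91] [-15.46  -0.02  -0.04] 13.375
[ -10.10492732  544.91839142 1006.25610152]
[  -0.72  -66.49 -134.91] [-15.46  -0.02  -0.04] 13.375
[  -0.72  -66.49 -134.91] [-15.46  -0.02  -0.04] 13.375
[ -10.10492732  544.91839142 1006.25610152]
```

```bash
python3 - <<'E'
from h import *
st,p,d=load('i');g=cv2.cvtColor(p,cv2.COLOR_BGR2GRAY)
for v in range(200,232,3): print(v,' '.join('%3d'%x for x in g[v,255:312]))
b=p.astype(int)
for v in range(230,275,6):
    m=np.where((b[v,:,2]-b[v,:,0]>35)&(abs(np.arange(560)-278)<30))[0];print(v,m.min(),m.max(),(m.min()+m.max())/2)
E
```

```text
200  74  72  67  67  68  69  71  74  78  82  86  88  91  90  90  88  87  85  84  82  81  81  80  79  78  77  75  73  76  83  89  91  95  99 102 106 109 111 113 116 119 122 125 126 123 115 106  94  87  82  80  78  78  85  97 104 106
203  67  67  70  73  79  83  87  88  87  88  85  83  81  79  76  72  68  66  65  65  66  66  67  67  67  68  68  68  70  71  71  71  69  67  67  67  68  70  71  71  76  88  96 105 112 117 122 123 122 117 108  98  89  81  80  85  97
206  69  74  80  85  87  86  85  81  71  62  59  62  63  65  64  65  64  65  64  65  66  67  66  62  56  52  50  51  52  51  52  55  61  68  72  71  70  69  67  67  68  68  68  67  69  76  89 102 111 117 121 124 121 109  94  83  80
209  81  85  85  85  82  75  62  53  55  61  64  65  65  67  71  73  76  78  79  80  80  79  73  60  43  34  31  31  31  32  32  37  52  71  90 101 103  99  94  88  83  78  75  70  67  67  61  53  59  83 102 115 121 126 123 111  94
212  85  84  81  70  55  46  53  60  63  67  70  74  78  81  83  83  84  84  83  82  82  80  72  59  43  33  32  32  32  32  33  40  60  73  87 101 108 110 111 112 111 111 
[... 895 characters left out ...]
  78  83  84  84  85  85  85  85  86  87  86  87  87  87  87  86  86  84  79  66  57  67  78
227  63  68  78  82  83  84  84  83  83  82  79  78  75  70  63  60  60  60  59  59  57  56  57  56  56  56  55  54  54  54  53  54  58  65  72  76  79  83  83  85  85  85  87  87  86  86  87  87  87  87  86  86  84  81  75  73  75
230  71  75  82  83  84  83  83  78  67  58  55  54  55  55  56  55  56  56  55  55  54  55  55  56  55  56  55  55  56  56  56  57  56  56  55  56  56  63  73  80  84  85  86  86  87  87  88  88  87  87  86  86  84  82  76  72  80
230 264 292 278.0
236 262 294 278.0
242 261 295 278.0
248 260 295 277.5
254 259 297 278.0
260 258 298 278.0
266 257 299 278.0
272 257 299 278.0
```

The slot shows vertical in the picture, so the angle is right. Its centre is at column 282.9 and the grip is at 278.0, so it needs a shift of +3.1 mm in tool x. The reported camera calibration wanders between calls, so I trust this relative measurement more.

Request:
servo_tool(claw=[1,1,1,1,1,1,1], xyz=[[3.1,0.3,0],[3.1,0.3,4],[3.1,0.3,8],[3.1,0.3,11],[3.1,0.3,13],[3.1,0.3,14],[3.1,0.3,14]], turn=[[0,0,0],[0,0,0],[0,0,0],[0,0,0],[0,0,0],[0,0,0],[0,0,0]])

```text
time_s: 14.25
position: [564.6, 14.3, 163.2]
ee_rot: [[0.214, 0.977, -0.0], [0.977, -0.214, -0.0], [-0.0, 0.0, -1.0]]
contact_force: [-0.8, -0.3, -1.3]
opening: 0.179
```

Request:
servo_tool(claw=[1,1,1,1], xyz=[[0,0,0.7],[0,0,1.4],[0,0,2],[0,0,2]], turn=[[0,0,0],[0,0,0],[0,0,0],[0,0,0]])

```text
time_s: 14.75
position: [564.6, 14.3, 161.1]
ee_rot: [[0.214, 0.977, -0.0], [0.977, -0.214, -0.0], [-0.0, -0.0, -1.0]]
contact_force: [0.2, 0.1, -0.0]
opening: 0.18
```

```bash
python3 - <<'E'
from h import *
st,p,d=snap('wrist','j');print(st['position'],bot.read_state()['position'])
g=cv2.cvtColor(p,cv2.COLOR_BGR2GRAY)
for v in range(194,230,4): print(v,' '.join('%3d'%x for x in g[v,262:296]))
b=p.astype(int)
for v in range(236,275,12):
    m=np.where((b[v,:,2]-b[v,:,0]>35)&(abs(np.arange(560)-278)<30))[0];print(v,m.min(),m.max(),(m.min()+m.max())/2)
cv2.imwrite('pics/j2.png',cv2.resize(p[150:300,200:360],None,fx=4,fy=4,interpolation=cv2.INTER_CUBIC))
E
```

```text
[564.57086074  14.26713271 161.13514457] [564.58386721  14.27326078 161.18825465]
194  77  77  77  77  76  76  75  74  75  75  75  74  72  71  71  71  72  72  72  77  88  97 100 103 104 105 105 107 107 108 107 108 108 108
198  70  69  70  70  70  71  70  71  71  71  72  72  73  73  73  73  73  72  73  72  72  72  73  74  75  76  76  76  75  76  79  84  93 100
202  80  84  87  89  89  90  92  93  94  93  95  94  94  94  95  95  95  95  95  95  94  93  93  91  91  94 100 101  98  95  90  86  82  80
206  91  91  89  87  86  85  84  82  82  81  80  79  79  76  75  75  76  77  78  79  81  82  83  85  85  90 103 115 122 126 129 129 126 119
210  70  68  67  65  65  65  67  67  68  68  70  72  71  72  73  73  73  73  71  68  67  67  66  66  67  67  69  71  75  83  93 100 108 115
214  66  66  67  69  70  72  73  74  71  64  49  37  33  33  33  33  34  34  40  53  66  72  73  72  71  69  67  65  66  68  69  70  69  68
218  83  84  85  85  85  84  83  81  75  64  47  33  32  31  31  31  30  31  40  59  71  79  83  84  85  85  85  84  82  79  78  76  76  73
222  87  86  85  85  84  85  84  81  74  65  47  34  30  31  31  31  29  31  39  59  71  79  83  85  85  85  86  86  86  86  87  88  92 101
226  87  86  86  84  83  83  78  73  68  61  52  47  48  53  56  56  56  57  57  60  65  69  72  73  75  78  81  83  84  85  87  88  89  94
236 262 294 278.0
248 260 296 278.0
260 258 298 278.0
272 257 299 278.0
```

View pics/j2.png

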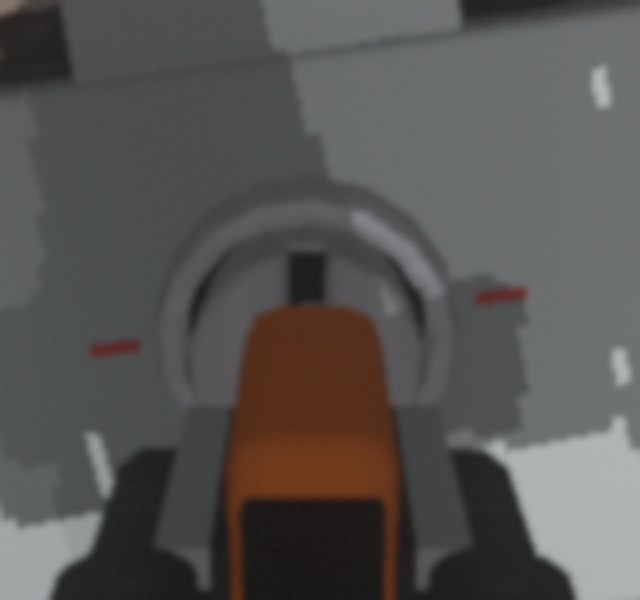

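The slot is at column 276.4 and the grip at 278, so I'm 0.8 mm too far. I'll correct that, then feel downward.

Request:
servo_tool(claw=[1,1,1,1,1,1], xyz=[[-0.8,0,0],[-0.8,0,0.7],[-0.8,0,1.4],[-0.8,0,2.1],[-0.8,0,2.8],[-0.8,0,2.8]], turn=[[0,0,0],[0,0,0],[0,0,0],[0,0,0],[0,0,0],[0,0,0]])

```text
time_s: 15.55
position: [564.4, 13.5, 158.3]
ee_rot: [[0.214, 0.977, -0.0], [0.977, -0.214, -0.0], [-0.0, -0.0, -1.0]]
contact_force: [0.3, 0.6, -1.0]
opening: 0.18
```

Request:
servo_tool(claw=[1,1,1,1,1], xyz=[[0,0,0.7],[0,0,1.4],[0,0,2.1],[0,0,2.8],[0,0,2.8]], turn=[[0,0,0],[0,0,0],[0,0,0],[0,0,0],[0,0,0]])

```text
time_s: 16.18
position: [564.5, 13.5, 155.6]
ee_rot: [[0.214, 0.977, 0.0], [0.977, -0.214, -0.0], [-0.0, 0.0, -1.0]]
contact_force: [-0.5, 0.7, 2.4]
opening: 0.182
```

Request:
servo_tool(claw=[1,1,1,1], xyz=[[0,0,0.7],[0,0,1.4],[0,0,2],[0,0,2]], turn=[[0,0,0],[0,0,0],[0,0,0],[0,0,0]])

```text
time_s: 16.68
position: [564.4, 13.5, 153.6]
ee_rot: [[0.214, 0.977, 0.0], [0.977, -0.214, -0.0], [-0.0, 0.0, -1.0]]
contact_force: [-1.0, 0.2, 2.6]
opening: 0.183
```

```bash
cat > r.py <<'E'
from h import *
s=bot.read_state();Rm=s['ee_rot']
print(s['position'].round(2),s['contact_force'].round(1),s['ft_torque'].round(2),np.degrees(np.arctan2(Rm[1,0],Rm[0,0])).round(2),s['opening'],s['time_s'])
E
python3 r.py
```

```text
[564.45  13.5  153.58] [-1.   0.2  2.6] [ 0.02  0.   -0.02] 77.65 0.18273362480863373 16.675
```

Request:
servo_tool(claw=[1,1,1,1], xyz=[[0,0,0.7],[0,0,1.4],[0,0,2],[0,0,2]], turn=[[0,0,0],[0,0,0],[0,0,0],[0,0,0]])

```text
time_s: 17.18
position: [564.4, 13.5, 151.6]
ee_rot: [[0.214, 0.977, 0.0], [0.977, -0.214, -0.0], [-0.0, 0.0, -1.0]]
contact_force: [0.7, 0.2, 3.9]
opening: 0.177
```

```bash
python3 r.py; python3 - <<'E'
from h import *
st,p,d=snap('wrist','k')
cv2.imwrite('pics/k2.png',cv2.resize(p[130:300,180:380],None,fx=3.5,fy=3.5,interpolation=cv2.INTER_CUBIC))
E
```

```text
[564.45  13.48 151.57] [0.7 0.2 3.9] [-0.02 -0.02 -0.01] 77.64 0.17662655145695208 17.175
```

View pics/k2.png

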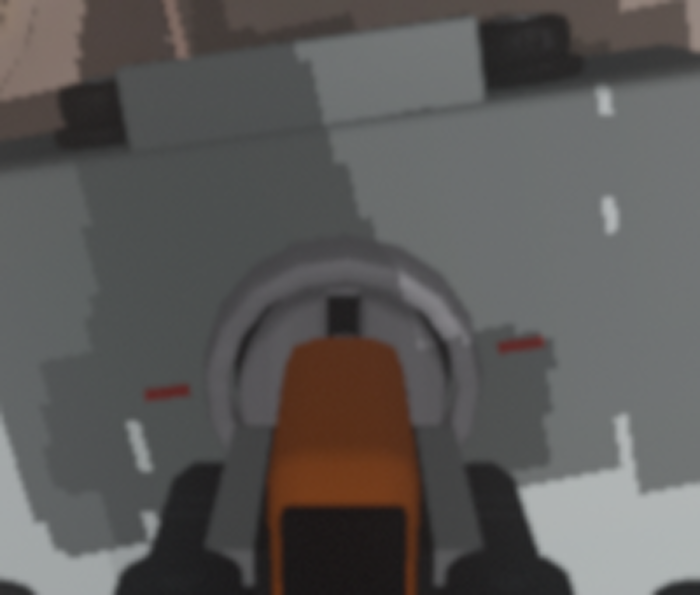

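Request:
servo_tool(claw=[1,1,1,1], xyz=[[0,0,0.7],[0,0,1.4],[0,0,2],[0,0,2]], turn=[[0,0,0],[0,0,0],[0,0,0],[0,0,0]])

```text
time_s: 17.73
position: [564.4, 13.5, 149.6]
ee_rot: [[0.214, 0.977, 0.0], [0.977, -0.214, -0.0], [-0.0, 0.0, -1.0]]
contact_force: [0.2, -0.1, 6.4]
opening: 0.181
```

```bash
python3 r.py
```

```text
[564.45  13.49 149.58] [ 0.2 -0.1  6.4] [0.03 0.04 0.02] 77.64 0.1807946367404211 17.725
```

Request:
servo_tool(claw=[1,1,1,1], xyz=[[0,0,0.7],[0,0,1.4],[0,0,2],[0,0,2]], turn=[[0,0,0],[0,0,0],[0,0,0],[0,0,0]])

```text
time_s: 18.23
position: [564.5, 13.5, 147.7]
ee_rot: [[0.214, 0.977, 0.0], [0.977, -0.214, -0.0], [-0.0, 0.0, -1.0]]
contact_force: [0.3, -0.4, 6.0]
opening: 0.18
```

```bash
python3 r.py; python3 - <<'E'
from h import *
st,p,d=snap('wrist','l')
cv2.imwrite('pics/l2.png',cv2.resize(p[130:300,180:380],None,fx=3.5,fy=3.5,interpolation=cv2.INTER_CUBIC))
E
```

```text
[564.46  13.5  147.68] [ 0.3 -0.4  6. ] [ 0.02  0.07 -0.02] 77.64 0.1801440481418742 18.225
```

View pics/l2.png

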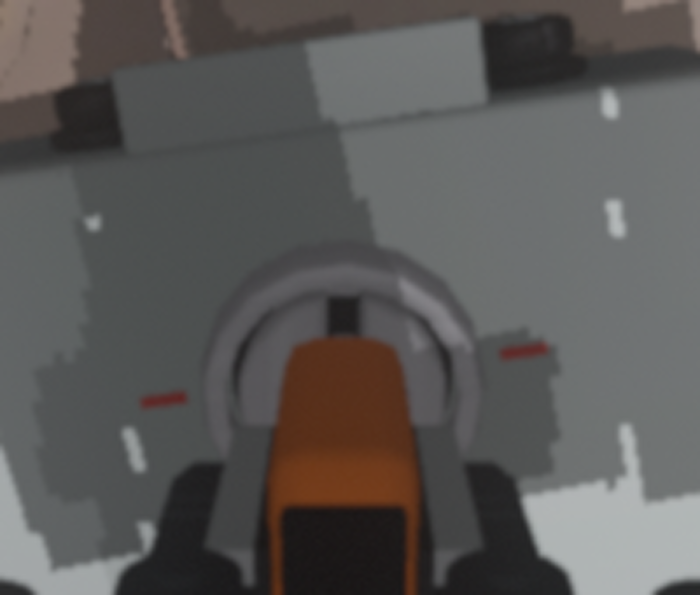

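Between the last two pictures the head kept its size beside the grip while the collar grew. So the head is going down with the key.

Request:
servo_tool(claw=[1,1,1,1], xyz=[[0,0,0.5],[0,0,1],[0,0,1.5],[0,0,1.5]], turn=[[0,0,0],[0,0,0],[0,0,0],[0,0,0]])

```text
time_s: 18.77
position: [564.5, 13.5, 146.5]
ee_rot: [[0.214, 0.977, 0.001], [0.977, -0.214, -0.0], [-0.0, 0.001, -1.0]]
contact_force: [-0.7, 1.0, 8.7]
opening: 0.18
```

```bash
python3 r.py
```

```text
[564.52  13.5  146.54] [-0.7  1.   8.7] [0.03 0.29 0.  ] 77.65 0.17958348132605484 18.775
```

Request:
servo_tool(claw=[1,1,1], xyz=[[0,0,0.5],[0,0,1],[0,0,1]], turn=[[0,0,0],[0,0,0],[0,0,0]])

```text
time_s: 19.15
position: [564.7, 13.5, 146.3]
ee_rot: [[0.214, 0.977, 0.001], [0.977, -0.214, -0.0], [0.0, 0.001, -1.0]]
contact_force: [-3.2, 0.3, 17.5]
opening: 0.181
```

```bash
python3 r.py
```

```text
[564.66  13.48 146.28] [-3.2  0.3 17.5] [0.02 0.68 0.03] 77.65 0.18100174425514481 19.15
```

I found the floor near TCP z = 146.4. I'll back off slightly and start the turn, checking by feel.

Request:
servo_tool(claw=[1,1,1,1,1,1,1], xyz=[[0,0,-1.3],[0,0,-1.3],[0,0,-1.3],[0,0,-1.3],[0,0,-1.3],[0,0,-1.3],[0,0,-1.3]], turn=[[0,0,0],[0,0,4],[0,0,8],[0,0,12],[0,0,16],[0,0,20],[0,0,20]])

```text
time_s: 20.02
position: [564.5, 13.2, 146.6]
ee_rot: [[0.536, 0.844, 0.0], [0.844, -0.536, -0.001], [-0.0, 0.001, -1.0]]
contact_force: [-2.1, -2.9, 7.8]
opening: 0.18
```

```bash
python3 r.py
```

```text
[564.46  13.18 146.64] [-2.1 -2.9  7.8] [-0.48  0.16  0.05] 57.6 0.1797912219540259 20.025
```

It turns freely at 0.05 Nm and is already past the 0.3 rad block. I'll continue.

Request:
servo_tool(claw=[1,1,1,1,1,1,1], xyz=[[0,0,0],[0,0,0],[0,0,0],[0,0,0],[0,0,0],[0,0,0],[0,0,0]], turn=[[0,0,6],[0,0,12],[0,0,18],[0,0,24],[0,0,30],[0,0,35],[0,0,35]])

```text
time_s: 20.9
position: [564.1, 12.8, 146.6]
ee_rot: [[0.923, 0.384, -0.001], [0.384, -0.923, -0.001], [-0.001, 0.001, -1.0]]
contact_force: [-2.6, -4.7, 9.0]
opening: 0.179
```

```bash
python3 r.py
```

```text
[564.09  12.81 146.62] [-2.6 -4.7  9. ] [-1.08  0.66  0.02] 22.6 0.17944045577642767 20.9
```

Request:
servo_tool(claw=[1,1,1,1,1,1,1], xyz=[[0,0,0],[0,0,0],[0,0,0],[0,0,0],[0,0,0],[0,0,0],[0,0,0]], turn=[[0,0,6],[0,0,12],[0,0,18],[0,0,23],[0,0,27],[0,0,30],[0,0,30]])

```text
time_s: 21.78
position: [563.6, 12.7, 146.6]
ee_rot: [[0.992, -0.128, -0.002], [-0.128, -0.992, -0.001], [-0.002, 0.002, -1.0]]
contact_force: [-5.6, -6.4, 10.0]
opening: 0.182
```

```bash
python3 r.py
```

```text
[563.58  12.72 146.57] [-5.6 -6.4 10. ] [-1.29  1.11  0.02] -7.37 0.1823128033283057 21.775
```

```bash
python3 - <<'E'
from h import *
st,p,d=snap('wrist','m')
cv2.imwrite('pics/m2.png',cv2.resize(p[130:300,180:380],None,fx=3.5,fy=3.5,interpolation=cv2.INTER_CUBIC))
E
```

```text
(no output)
```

View pics/m2.png

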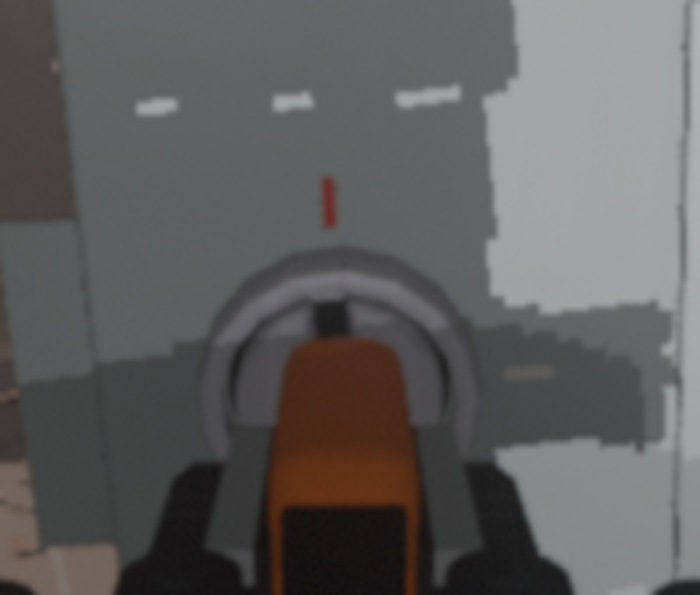

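The slot (332,320) points at the red mark (329,200), within 2–3°. I'll add a bit of turn and then let up slowly.

Request:
servo_tool(claw=[1,1,1,1,1,1], xyz=[[0,0,0],[0,0,0],[0,0,-0.7],[0,0,-1.4],[0,0,-2.2],[0,0,-3]], turn=[[0,0,2],[0,0,2],[0,0,2],[0,0,2],[0,0,2],[0,0,2]])

```text
time_s: 22.58
position: [563.5, 12.9, 149.1]
ee_rot: [[0.987, -0.162, -0.002], [-0.162, -0.987, -0.001], [-0.002, 0.001, -1.0]]
contact_force: [-4.8, -3.9, 5.3]
opening: 0.174
```

```bash
python3 r.py
```

```text
[563.5   12.95 149.13] [-4.8 -3.9  5.3] [-0.97  0.87  0.07] -9.34 0.17385209714772115 22.575
```

Request:
servo_tool(claw=[1,1,1,1], xyz=[[0,0,-0.7],[0,0,-1.4],[0,0,-2],[0,0,-2]], turn=[[0,0,0],[0,0,0],[0,0,0],[0,0,0]])

```text
time_s: 23.08
position: [563.6, 13.6, 150.7]
ee_rot: [[0.987, -0.163, -0.002], [-0.163, -0.987, 0.0], [-0.002, 0.0, -1.0]]
contact_force: [-4.0, 0.1, -1.4]
opening: 0.181
```

```bash
python3 r.py; python3 - <<'E'
from h import *
st,p,d=snap('wrist','n')
cv2.imwrite('pics/n2.png',cv2.resize(p[130:300,180:380],None,fx=3.5,fy=3.5,interpolation=cv2.INTER_CUBIC))
E
```

```text
[563.6   13.57 150.74] [-4.   0.1 -1.4] [-0.27  0.9   0.07] -9.35 0.18054162886556457 23.075
```

View pics/n2.png

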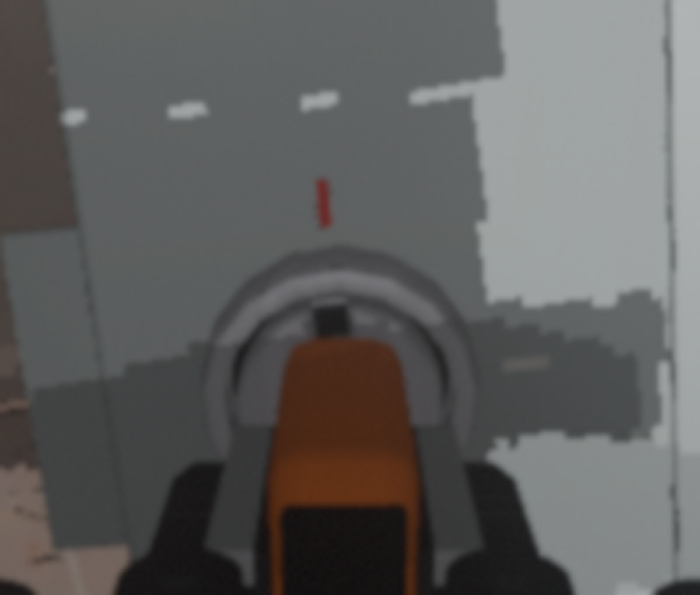

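Request:
servo_tool(claw=[1,1,1,1,1,1,1,1,1], xyz=[[-0.3,0,0],[-0.3,0,-1],[-0.3,0,-2],[-0.3,0,-4],[-0.3,0,-8],[-0.3,0,-16],[-0.3,0,-30],[-0.3,0,-50],[-0.3,0,-50]], turn=[[0,0,-3],[0,0,-3],[0,0,-3],[0,0,-3],[0,0,-3],[0,0,-3],[0,0,-3],[0,0,-3],[0,0,-3]])

```text
time_s: 24.25
position: [564.8, 13.5, 203.3]
ee_rot: [[0.994, -0.111, 0.003], [-0.111, -0.994, -0.0], [0.004, 0.0, -1.0]]
contact_force: [0.3, 0.0, -0.1]
opening: 0.176
```

```bash
python3 r.py; python3 - <<'E'
from h import *
st,p,d=snap('wrist','o')
cv2.imwrite('pics/o2.png',cv2.resize(p[80:300,140:400],None,fx=2.7,fy=2.7,interpolation=cv2.INTER_CUBIC))
X=cloud('wrist',d,st)
b=p
E
```

```text
[564.78  13.52 203.27] [ 0.3  0.  -0.1] [ 0.04 -0.   -0.02] -6.35 0.17629871813092016 24.25
```

View pics/o2.png

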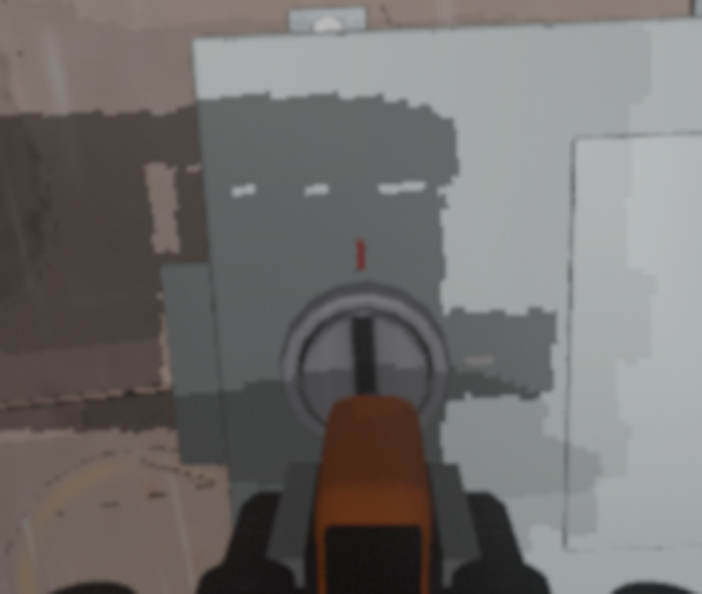

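Key out, hatch down, and the slot (362,350) is in line with the red mark (361,255). I'll check the angle in numbers and plan the return to the block.

```bash
python3 - <<'E'
from h import *
st,p,d=load('o');g=cv2.cvtColor(p,cv2.COLOR_BGR2GRAY)
c=[]
for v in range(200,224,3):
    xs=np.where(g[v,262:288]<48)[0]+262
    if len(xs):c.append((xs.mean(),v));print(v,xs.min(),xs.max())
c=np.array(c);w=onplane('wrist',c,108,st);f=np.polyfit(w[:,1],w[:,0],1);print('slot dir deg from world y',np.degrees(np.arctan(f[0])))
# hatch front edge dir: use depth points
X=cloud('wrist',d,st)
e=[]
for v in range(105,180,5):
    r=X[v,150:300,2];i=np.where(r>93)[0]
    if len(i): e.append(X[v,150+i[0]+2])
e=np.array(e);f=np.polyfit(e[:,1],e[:,0],1);print('edge',np.degrees(np.arctan(f[0])),np.std(e[:,0]-np.polyval(f,e[:,1])))
H=X.reshape(-1,3);H=H[(abs(H[:,2]-98)<5)]
for _ in range(3):
    cc=H.mean(0);n=np.linalg.svd(H-cc,full_matrices=False)[2][2];n*=np.sign(n[2]);H=H[abs((H-cc)@n)<2]
print('hatch n',n,cc,H[:,0].min(),H[:,0].max())
hd=X[195:225,255:290];print('head z',np.nanmedian(hd[...,2]))
plan([474.7,-296.3,170],-8.05)
E
```

```text
200 271 276
203 271 276
206 271 277
209 272 277
212 272 277
215 272 278
218 272 278
221 272 278
slot dir deg from world y 1.8845028817730636
edge 4.300317549984845 0.20940450804533015
hatch n [-0.00681541  0.00337203  0.99997109] [633.90248864  27.37391539  98.47960404] 506.6969791022892 732.8414538133926
head z 111.19330090516536
shift [-54.8 317.9  32.1] turn [ 0.   -0.1   1.69] F [ 0.4 -0.1 -0.4] pos [564.3  13.5 202.2] t 24.3
```

Request:
servo_tool(claw=[1,1,1,1,1,1,1,1,1,1,1], xyz=[[-3,20,0],[-10,60,0],[-18,105,0],[-26,150,0],[-34,195,5],[-42,240,20],[-48,280,40],[-54,310,65],[-54.8,318,85],[-54.8,318,95],[-54.8,318,95]], turn=[[0,0,1.7],[0,0,1.7],[0,0,1.7],[0,0,1.7],[0,0,1.7],[0,0,1.7],[0,0,1.7],[0,0,1.7],[0,0,1.7],[0,0,1.7],[0,0,1.7]])

```text
time_s: 25.68
position: [474.0, -296.2, 105.8]
ee_rot: [[0.99, -0.141, -0.001], [-0.141, -0.99, 0.001], [-0.001, -0.001, -1.0]]
contact_force: [0.2, 0.1, -0.9]
opening: 0.18
```

Request:
servo_tool(claw=[1,1], xyz=[[0,0,0],[0,0,0]], turn=[[0,0,0],[0,0,0]])

```text
time_s: 25.92
position: [474.8, -296.2, 107.1]
ee_rot: [[0.99, -0.14, 0.001], [-0.14, -0.99, -0.001], [0.001, 0.001, -1.0]]
contact_force: [-0.9, -0.3, -0.2]
opening: 0.179
```

```bash
python3 r.py; python3 - <<'E'
from h import *
st,p,d=snap('wrist','q');plan([474.9,-296.5,80],-8.05,st)
cv2.imwrite('pics/q2.png',cv2.resize(p[130:300,180:380],None,fx=3.5,fy=3.5,interpolation=cv2.INTER_CUBIC))
E
```

```text
[ 474.81 -296.24  107.13] [-0.9 -0.3 -0.2] [-0.07  0.    0.01] -8.02 0.1792359895972457 25.925
shift [ 0.1  0.2 27.1] turn [ 0.04 -0.06  0.03] F [-0.9 -0.3 -0.2] pos [ 474.8 -296.2  107.1] t 25.93
```

View pics/q2.png

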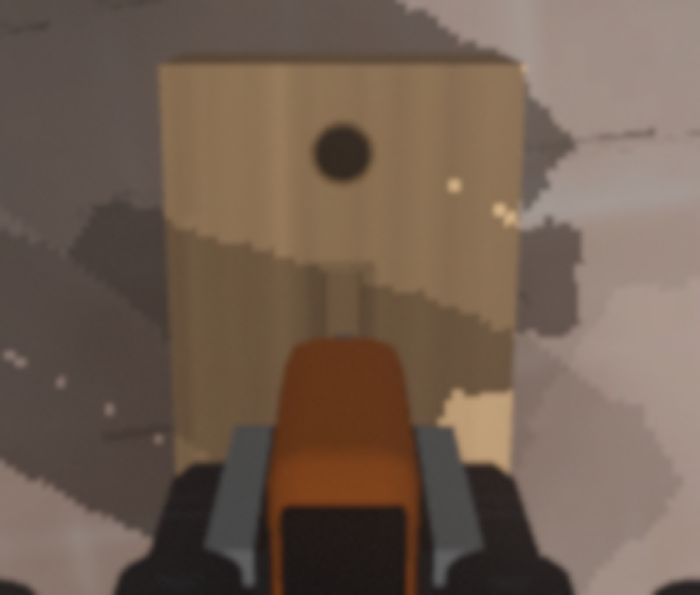

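The hole (342,153), the slot (343,300) and the grip (343) are in line. Descending.

Request:
servo_tool(claw=[1,1,1,1,1,1,1,1], xyz=[[0,0,10],[0,0,20],[0,0,27],[0,0,30],[0,0,33],[0,0,36],[0,0,39],[0,0,39]], turn=[[0,0,0],[0,0,0],[0,0,0],[0,0,0],[0,0,0],[0,0,0],[0,0,0],[0,0,0]])

```text
time_s: 26.98
position: [474.4, -296.4, 67.3]
ee_rot: [[0.99, -0.14, -0.0], [-0.14, -0.99, 0.0], [-0.0, -0.0, -1.0]]
contact_force: [0.7, -0.0, -0.8]
opening: 0.178
```

```bash
python3 r.py
```

```text
[ 474.41 -296.39   67.25] [ 0.7 -0.  -0.8] [0.02 0.03 0.07] -8.06 0.17755433464372672 26.975
```

The blade is in the slot (tip about 9 mm below the mouth) with no force. Down to seat.

Request:
servo_tool(claw=[1,1,1,1,1,1,1], xyz=[[0,0,4],[0,0,8],[0,0,12],[0,0,15],[0,0,17],[0,0,18],[0,0,18]], turn=[[0,0,0],[0,0,0],[0,0,0],[0,0,0],[0,0,0],[0,0,0],[0,0,0]])

```text
time_s: 27.85
position: [474.5, -296.5, 49.4]
ee_rot: [[0.99, -0.14, 0.0], [-0.14, -0.99, -0.0], [0.0, 0.0, -1.0]]
contact_force: [-0.3, 0.4, -0.8]
opening: 0.177
```

Request:
servo_tool(claw=[1,1,1,1], xyz=[[0,0,0.5],[0,0,1],[0,0,1.5],[0,0,1.5]], turn=[[0,0,0],[0,0,0],[0,0,0],[0,0,0]])

```text
time_s: 28.35
position: [474.4, -296.5, 48.0]
ee_rot: [[0.99, -0.14, 0.0], [-0.14, -0.99, -0.0], [0.0, 0.0, -1.0]]
contact_force: [-0.1, -0.9, 1.8]
opening: 0.177
```

```bash
python3 r.py
```

```text
[ 474.44 -296.46   48.04] [-0.1 -0.9  1.8] [-0.01  0.11 -0.  ] -8.06 0.17677082020322646 28.35
```

Contact starts right at 48.0, where it was picked up. I'll press a touch more to be sure it is home.

Request:
servo_tool(claw=[1,1,1], xyz=[[0,0,0.4],[0,0,0.6],[0,0,0.6]], turn=[[0,0,0],[0,0,0],[0,0,0]])

```text
time_s: 28.72
position: [474.5, -296.5, 48.0]
ee_rot: [[0.99, -0.14, 0.0], [-0.14, -0.99, -0.0], [0.0, 0.0, -1.0]]
contact_force: [-2.4, 1.9, 10.7]
opening: 0.177
```

```bash
python3 r.py
```

```text
[ 474.48 -296.45   48.03] [-2.4  1.9 10.7] [ 0.27  0.41 -0.03] -8.05 0.17661301933721002 28.725
```

Request:
servo_tool(claw=[1,0.5,0.5,0.5,0.5,0.5,0.5,0.5,0.5,0.5,0.5], xyz=[[0,0,-0.5],[0,0,-0.5],[0,0,-0.5],[0,0,-0.5],[0,0,-0.5],[0,0,-5],[0,0,-20],[0,0,-50],[0,0,-90],[0,0,-122],[0,0,-122]], turn=[[0,0,0],[0,0,0],[0,0,0],[0,0,0],[0,0,0],[0,0,0],[0,0,0],[0,0,0],[0,0,0],[0,0,0],[0,0,0]])

```text
time_s: 30.1
position: [475.2, -297.0, 172.6]
ee_rot: [[0.99, -0.14, 0.004], [-0.14, -0.99, -0.003], [0.005, 0.003, -1.0]]
contact_force: [0.4, -0.2, 0.2]
opening: 0.502
```

```bash
python3 r.py; python3 - <<'E'
from h import *
st,p,d=snap('wrist','s');A=cloud('wrist',d,st).reshape(-1,3)
for z0,z1,w in((70,84,25),(28,36,45)):
    B=A[(A[:,2]>z0)&(A[:,2]<z1)&(abs(A[:,0]-474.5)<w)&(abs(A[:,1]+294.5)<w+25)]
    print(len(B),np.median(B,0),cv2.minAreaRect(B[:,:2].astype(np.float32)))
st,q,d=snap('scene','s2')
st,t,d=snap('top','s3')
cv2.imwrite('pics/s4.png',np.hstack([cv2.resize(p,(400,300)),cv2.resize(q,(400,300))]))
E
```

```text
[ 475.17 -296.96  172.57] [ 0.4 -0.2  0.2] [ 0.01  0.01 -0.06] -8.05 0.5015563502234566 30.1
1086 [ 475.3645773  -294.95831302   77.88219998] ((475.1647033691406, -296.8324890136719), (39.27048110961914, 16.432729721069336), 81.11358642578125)
7666 [ 476.91287315 -289.46395846   32.44879474] ((475.0557556152344, -297.88922119140625), (104.3785171508789, 66.1158447265625), 81.94156646728516)
```

View pics/s4.png

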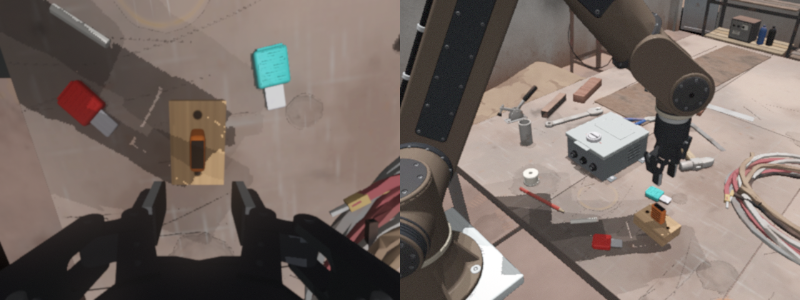

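View pics/s3.png

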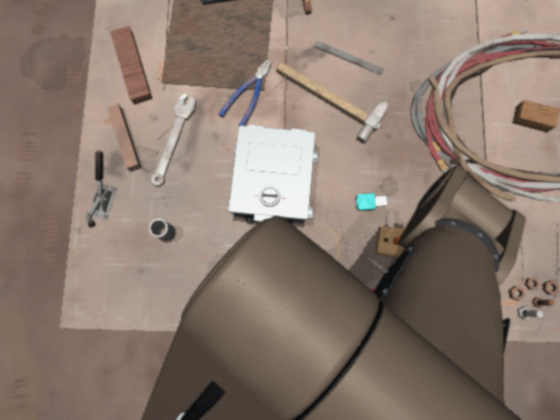

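```bash
python3 - <<'E'
from h import *
print(bot.hand_in())
E
```

```text
the job is handed in; nothing more can be done
None
```

The hatch is shut and locked, and the key is back home in its block. I handed the job in at about 30 s.

- **Hatch:** I swung it down and pressed it to about 10 N on the seal. The last pictures show it lying flat.
- **Lock:** I pressed the fastener until I felt its floor, with a peak of about 18 N on the box. I backed off, turned it clockwise and let up. The push-back then fell to zero while the head was still down, so the pin is held in its notch. In the picture the slot points at the red mark, at about 1.53 rad measured (locked is 1.57; the notch starts at about 1.43).
- **Key:** It went into the slot without force and seated at the same height as at pick-up (48.0 mm). I pressed it with about 11 N to be sure. Its top measures 77.9 mm both before and after.
- **Things round about:** The pipe, reel and chalk looked unmoved in the pictures, though I did not measure their positions. The gripper was clear of everything at hand-in.

Two things did not match what I expected:
- **Wrist camera calibration:** It shifted by up to about 1.7 mm between calls, so I lined up the blade with the slot by comparing them in the same picture.
- **Look-alike keys:** The red and turquoise keys stood upright on their blades in the first picture and were lying down by 2.7 s. The arm had only passed well above them, so I believe they fell on their own.

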